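# Slide the mounting plate out over the box edge and hold it

## Task

The round transformer's fixing screw has to be reached from underneath: slide the aluminium mounting plate along the lid of the grey box, transformer end first, out past the lid's far edge until the red line across the plate lies right over that edge and square with it. Keep the plate flat on the lid the whole way, neither lifted nor tipping (past its balance point it falls if let go), and leave the screwdriver, circuit board and screw tray alone. Finish while still holding the plate: it lies flat on the lid with its weight on it, and your grip at the terminal end keeps it from tipping.

Things in the scene. Friction and masses are not known exactly. Their poses are not given: they have to be found in the camera images.
- enclosure: closed light-grey plastic wiring box, 300 (its x) x 230 (its y) x 110 mm high, fixed to the bench, with a flat lid on top and small fixing lugs at the foot; origin at the centre of its underside on the bench, x towards the edge that the plate is to be slid over, z up. Its y side at -115 mm carries two short cable glands 40 mm above the bench.
- lid_edge (a point): middle of the lid's far top edge (150, 0, 110 mm from the box's origin), at the height of the lid's top; axes as the box: x points outward across the edge, y along the edge. The edge is 230 mm long.
- plate: loose aluminium plate 240 (its x) x 150 (its y) x 3 mm lying on the lid, 0.7 to 0.95 kg with all that is on it. Origin: centre of its underside; x towards the transformer, z up. Balances 20 mm beyond the red line, so at the mark it needs 2 to 3 N down at the terminals or it tips. Four 8 mm standoffs, 25 mm tall plus 6 mm studs, at x = -45 and +20, y = +-58 mm.
- plate_line (a point): middle of the red line, 3 mm wide, drawn right across the plate at x = 0, y running along the line; the point lies at the height of the plate's underside (so it coincides with the plate's origin); axes as the plate.
- terminals (a point): centre of the top of the grey and green terminal row with its end brackets, fixed to the plate, firm to grip: a block 42 (plate x) x 40 (plate y) mm with flat sides, from 10.5 to 48.5 mm above the plate's underside; this point is at (-85, 0, 48.5) mm in the plate's frame. The steel rail under it is 35 mm wide, 140 mm long (along plate y), its top 10.5 mm above the plate's underside.
- transformer (a point): centre of the top of the yellow-brown ring-shaped transformer (70 mm across, 34 mm high, screwed down through its middle, nut and washer up to 50 mm above the plate's underside), at (70, 0, 37) mm in the plate's frame.
- screwdriver: bystander: screwdriver with a red handle, 190 mm long, lying on the bench; leave it alone. Origin under its middle.
- circuit_board: bystander: green circuit board 150 x 100 mm, about 20 mm high, lying on the bench; leave it alone. Origin at the centre of its underside.
- screw_tray: bystander: open yellow tray with screws, 90 x 70 x 30 mm, on the bench; leave it alone. Origin at the centre of its underside.

How it is judged:
By the outcome, as a careful person would: the job done as asked, in the order asked, and still so for the second after the job is handed in, while the arm keeps its last pose, push and grip.
It also fails if it takes over 32 s, if anything falls off the work surface, if the arm or the gripper's body presses on something with over 40 N, if the wrist force passes 120 N, or if a joint passes its speed limit or range.

## Robot

A 6-joint arm with a two-finger parallel gripper is mounted at the origin on the work surface. World frame = base frame: x ahead of the robot, y to its left, z up, the work surface at z = 0. Lengths are in mm, angles in rad, forces in N, time in s.
With the tool pointing down it reaches from about 325 to 875 mm from the base axis. Payload 4.4 kg.
Tool frame: the origin (TCP) lies at the very end of the fingers, on their centre line; the grasp point (between the pads) lies 19 mm behind it; z points along the fingers, y is the direction in which the jaws open and shut (so a half turn about z gives the same grasp; the last joint's range is limited). The gripper opens to 85 mm and grips with 20 to 120 N. Pads are 22 mm wide; open, the fingers measure 114 mm over their backs; the gripper's body (76 mm by 85 mm) begins 54 mm behind the grasp point. The pads swing forward as they close: fully open they stand 13 mm farther back than shut.
Start: joints at [1.075, 0.207, 1.542, -0, 1.393, -0.15], TCP at [194.364, 541.156, 231.282] pointing down, gripper open.
Joint ranges: [-2.73, 2.73], [-0.86, 2.22], [0.23, 2.46], [-1.11, 4.25], [0.08, 2.63], [-2.82, 2.82]. Speed limits (rad/s): [2.79, 2.79, 3.14, 3.14, 3.14, 3.14].

## Interface

Orientations are given as a rotation vector (axis times angle).
In Python, from rig import robot, imaging, job gives the robot as it stands.
- The arm moves only by the shell command python3 -m creep 'ROWS' [FORCE]. ROWS is JSON, a list of rows, each an object with "travel": the shift along the world's x, y, z in units of 30 mm (1.0 is 30 mm), a list of three; "delta_rot": the turn, a rotation vector about the world's x, y, z in degrees, a list of three; "claw": the gripper's target within -1 to 1 (shut at 1, half-way at 0, fully open at -1). In form: [{"travel": [x, y, z], "delta_rot": [wx, wy, wz], "claw": claw}, ...]. A call has 1 to 20 rows; each row is the pose to reach, as a shift and turn from the pose commanded when the call began; what a row does not reach only later rows make up. A row lasts 1/12 s, in which the tool goes at most 41.7 mm and 7.16 degrees, less where a joint would pass 70% of its speed; a pose out of reach is approached as far as the arm can. A call with a gripper value outside its range is refused whole. The fingers move at their own pace and stop on an object; FORCE is the grip in N (left out, the last holds). Time passes only in rows, so rows that repeat a pose let the fingers close. It gives the time, the measured TCP pose, the force and the opening at its end, in the units of the state.
- robot.get_state(): the state, without advancing time (a new reading comes with each control period).
- imaging.grab_frame(name): name is "scene" or "top" or "wrist"; returns the picture (400x640x3 uint8, red, green, blue); there is no depth.
- imaging.camera_params(name): a dict with "camera_matrix" (3x3 intrinsics, pixels), "D" ([k1, k2, p1, p2, k3] as OpenCV has them; the pictures are not rectified), "xyz" and "rotation" of the camera in the world. Camera axes: x right, y up, looking along -z (the intrinsics and any distortion apply to the point x, -y, -z); pixel columns grow to the right and rows downward; lengths in mm; the calibration is good to about 2 mm. A picture is of the moment at which its call begins: read the wrist's pose just before it. camera_params takes no time and is no camera call; for the wrist camera it gives the pose at the moment of the call.
- job.close_job(): hands the job in, once; it reports no verdict.
Trained networks look in the newest picture that a camera, given by its name, has taken for a name from the list of things; names that differ only in an ending like _2 or _b are one class to them, and where a whole thing is asked for, a point or a joint stands for the part that bears it (a point fixed in the world has none). Each returns a list of dicts, best first, with "p" (0 to 1); they miss things now and then, are a little off and sometimes report something else, mostly with a low value. They report only what shows in the picture. A call takes as long as a camera call.
- imaging.boxes_of(camera, name): "bbox" ([left, top, right, bottom] in pixels, round what is visible of it).
- imaging.regions_of(camera, name): "mask" (400x640 bool, what is visible of it) and "bbox" ([left, top, right, bottom] in pixels, round what is visible of it).
The state is a dict: "t": time; "joint_positions": joint angles; "joint_velocities": joint speeds; "joint_torque": joint torques, N m; "tool_pos": TCP position; "tool_rot": TCP orientation; "wrist_force": force on the tool from outside, world axes, zero at the start; "moment": the same for the moment, N m; "gripper_width": finger opening in mm.
Only numpy, scipy, OpenCV 4.12 (cv2) and the standard library are available. Lean on these libraries where they do the work, as an engineer would, in place of code of your own. Each camera call takes 0.05 s, during which the arm holds its last target.

## Working session

There is one attempt and no reset: what is moved stays moved. The work goes in short steps, Python scripts to look and compute and a shell command to move; the robot and the scene stay as the last step left them, time stands still between calls to the robot, and variables do not carry over. Pictures are saved under pics/ and viewed, and the job is handed in when it is done.

```bash
ls; mkdir -p pics; python3 - <<'E'
from rig import robot, imaging, job
import cv2
s=robot.get_state()
print({k:s[k] for k in ('t','tool_pos','tool_rot','wrist_force','gripper_width')})
for n in ('scene','top','wrist'):
    im=imaging.grab_frame(n); cv2.imwrite(f'pics/{n}0.png',im[:,:,::-1])
    p=imaging.camera_params(n); print(n,p)
E
```

```text
pics
{'t': 0.0, 'tool_pos': array([193.99441903, 540.45750084, 230.1037292 ]), 'tool_rot': array([-0.53877357, -3.09430804,  0.00346059]), 'wrist_force': array([ 0.040268  , -0.44429211, -0.83294648]), 'gripper_width': 85.32522236590293}
scene {'camera_matrix': array([[448.48505098,   0.        , 320.30042909],
       [  0.        , 448.48505098, 208.01744385],
       [  0.        ,   0.        ,   1.        ]]), 'D': array([-0.04001787,  0.        ,  0.        ,  0.        ,  0.        ]), 'xyz': array([1146.89266097,   89.28770086,  761.44358243]), 'rotation': array([0.54876582, 0.60045657, 1.57207659])}
top {'camera_matrix': array([[373.09146677,   0.        , 319.02891446],
       [  0.        , 373.09146677, 201.02505547],
       [  0.        ,   0.        ,   1.        ]]), 'D': array([0.01910986, 0.        , 0.        , 0.        , 0.        ]), 'xyz': array([473.29435573,  28.51648435, 947.85559144]), 'rotation': array([ 0.08651   , -0.0810114 , -1.57499901])}
wrist {'camera_matrix': array([[319.34194008,   0.        , 318.70807845],
       [  0.        , 319.34194008, 206.46149211],
       [  0.        ,   0.        ,   1.        ]]), 'D': array([0.01800196, 0.        , 0.        , 0.        , 0.        ]), 'xyz': array([131.98040997, 562.14404174, 373.4688848 ]), 'rotation': array([-0.22988423, -0.1592662 ,  1.21881375])}
```

View pics/top0.png

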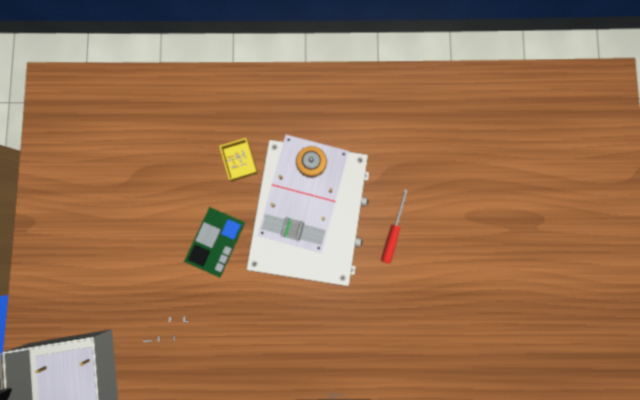

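View pics/scene0.png

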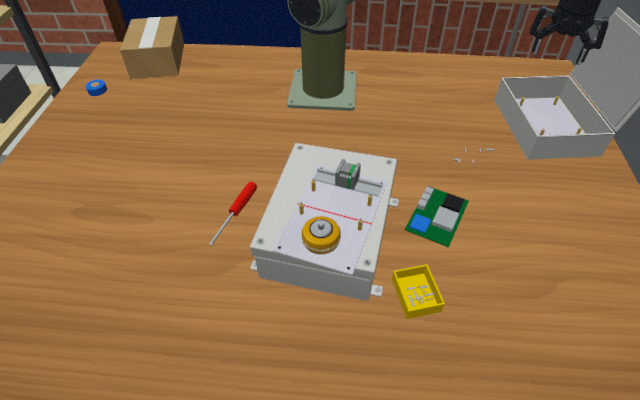

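```bash
python3 - <<'E'
from rig import robot, imaging, job
import numpy as np
for c,n in (('top','plate'),('top','terminals'),('top','transformer'),('top','enclosure'),('top','plate_line'),('scene','terminals')):
    for r in imaging.regions_of(c,n)[:2]:
        m=r['mask'];ys,xs=np.nonzero(m); print(c,n,r['p'],np.round(r['bbox'],1),m.sum(),xs.mean(),ys.mean())
E
```

```text
top plate 0.69 [257.7 135.8 348.2 253.9] 7016 303.2159350057012 193.93828392246294
top terminals 0.87 [258.1 134.5 347.9 252.1] 7109 302.991137994092 194.20129413419608
top transformer 0.9 [257.4 134.2 346.9 251.1] 7141 303.1264528777482 193.80758997339308
top enclosure 0.58 [248.5 140.6 366.6 288.5] 6927 313.3877580482171 229.2101920023098
top plate_line 0.85 [258.7 132.1 347.9 252.1] 6943 303.18262998703733 193.97537087714244
scene terminals 0.62 [274.3 162.7 387.9 274. ] 7628 332.4202936549554 217.42894598846357
```

```bash
cat > h.py <<'E'
import numpy as np, cv2
from scipy.spatial.transform import Rotation as R
from rig import robot, imaging, job
def pix2plane(p,uv,z):
    uv=np.array(uv,float).reshape(-1,1,2)
    n=cv2.undistortPoints(uv,p['camera_matrix'],p['D']).reshape(-1,2)
    d=np.c_[n[:,0],-n[:,1],-np.ones(len(n))]
    d=R.from_rotvec(p['rotation']).apply(d); c=np.array(p['xyz'])
    return c+d*((z-c[2])/d[:,2])[:,None]
def proj(p,P):
    P=np.atleast_2d(np.array(P,float))
    q=R.from_rotvec(p['rotation']).inv().apply(P-p['xyz'])*[1,-1,-1]
    return cv2.projectPoints(q,np.zeros(3),np.zeros(3),p['camera_matrix'],p['D'])[0].reshape(-1,2)
E
python3 - <<'E'
import cv2
a=cv2.imread('pics/top0.png')[125:295,235:385]
cv2.imwrite('pics/topz.png',cv2.resize(a,None,fx=3.5,fy=3.5,interpolation=cv2.INTER_CUBIC))
a=cv2.imread('pics/scene0.png')[135:305,245:405]
cv2.imwrite('pics/scenez.png',cv2.resize(a,None,fx=3.5,fy=3.5,interpolation=cv2.INTER_CUBIC))
E
```

```text
(no output)
```

View pics/topz.png

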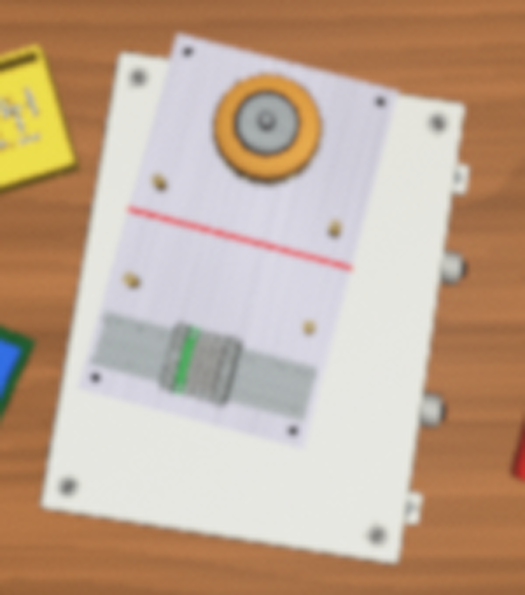

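View pics/scenez.png

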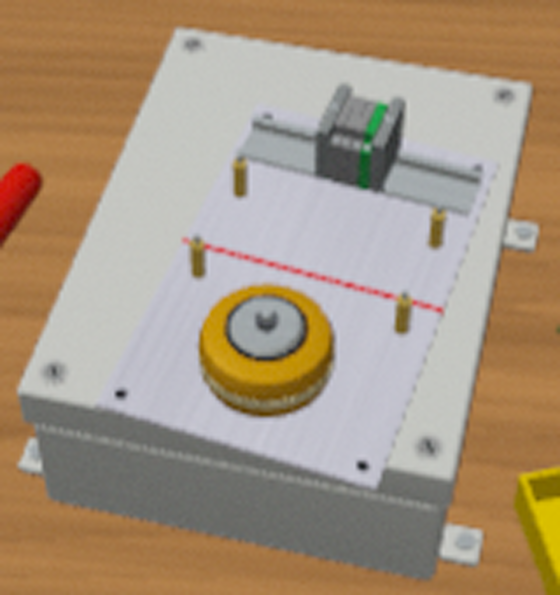

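```bash
cat > fit.py <<'E'
from h import *
from scipy.optimize import least_squares
def fit(obs,dims,z,x0):  # obs list of (params, uv) in order of model corners
    M=np.array(dims,float)
    def P(q):
        c,s=np.cos(q[2]),np.sin(q[2]); return np.c_[M[:,0]*c-M[:,1]*s+q[0],M[:,0]*s+M[:,1]*c+q[1],np.full(len(M),z)+ (M[:,2] if M.shape[1]>2 else 0)]
    def f(q):
        pr=P(q); return np.concatenate([(proj(p,pr[ok])-uv).ravel() for p,uv,ok in obs])
    r=least_squares(f,x0,x_scale=[10,10,.05]); return r.x,np.round(r.fun.reshape(-1,2),1)
E
python3 - <<'E'
from fit import *
T=imaging.camera_params('top');S=imaging.camera_params('scene')
tz=lambda l:(np.array(l,float)+.5)/3.5-.5+[235,125]
sz=lambda l:(np.array(l,float)+.5)/3.5-.5+[245,135]
L=tz([(121,53),(464,103),(400,562),(42,507)])
Pl=tz([(176,33),(397,92),(303,446),(80,386)])
Ln=tz([(128,209),(352,268)])
tm=tz([(170,322),(242,338),(233,405),(160,388)])
Ls=sz([(454,503),(20,395),(175,30),(531,84)])
Pls=sz([(381,487),(99,406),(259,108),(496,163)]); Lns=sz([(443,311),(184,240)])
for n,a,z in (('lid',L,110),('plate',Pl,113),('line',Ln,113)):
    w=pix2plane(T,a,z); print(n,np.round(w,1).tolist(),[round(float(np.linalg.norm(w[i]-w[i-1])),1) for i in range(len(w))])
al=slice(None)
lid=[(150,115),(150,-115),(-150,-115),(-150,115)]
pl=[(120,75),(120,-75),(-120,-75),(-120,75),(0,75),(0,-75)]
for o in ([(T,L,al)],[(S,Ls,al)],[(T,L,al),(S,Ls,al)]): q=fit(o,lid,110,[450,30,-.2]);print('lid',q[0],q[1].tolist())
lq=q[0]
a=np.r_[Pl,Ln];b=np.r_[Pls,Lns]
for o in ([(T,a,al)],[(S,b,al)],[(T,a,al),(S,b,al)]): q=fit(o,pl,113,[450,30,-.2]);print('pl',q[0],q[1].tolist())
for n,q2,pts in (('edge',lq,[(150,0)]),('terms',q[0],[(-85,0)]),('transf',q[0],[(70,0)])):
    c,s=np.cos(q2[2]),np.sin(q2[2]); print(n,[(x*c-y*s+q2[0],x*s+y*c+q2[1]) for x,y in pts])
E
```

```text
lid [[705.2, 144.9, 110.0], [670.3, -79.6, 110.0], [376.1, -33.6, 110.0], [411.5, 192.3, 110.0]] [297.5, 227.2, 297.8, 228.7]
plate [[717.5, 108.5, 113.0], [677.2, -35.7, 113.0], [448.8, 27.0, 113.0], [487.5, 168.7, 113.0]] [237.8, 149.8, 236.8, 146.9]
line [[601.2, 139.1, 113.0], [562.0, -5.2, 113.0]] [149.6, 149.6]
lid [ 5.40842778e+02  5.59994869e+01 -1.56554929e-01] [[-0.6, -0.8], [0.6, -0.4], [0.3, 0.6], [-0.3, 0.4]]
lid [ 5.48835345e+02  5.64315286e+01 -1.61632449e-01] [[0.5, -3.3], [-1.9, 1.6], [0.2, 0.5], [1.3, 1.8]]
lid [ 5.44383017e+02  5.61548464e+01 -1.59047554e-01] [[-0.4, -2.4], [0.6, -1.7], [0.0, -0.9], [-0.5, -1.4], [0.6, -5.6], [-1.4, -0.2], [0.1, -0.8], [1.0, 0.2]]
pl [ 5.82393476e+02  6.70571722e+01 -2.64239388e-01] [[0.2, -0.1], [0.4, -0.6], [0.4, 0.8], [-0.9, 0.6], [-0.1, -0.4], [0.0, -0.4]]
pl [ 5.83624398e+02  6.65983275e+01 -2.57594164e-01] [[-0.3, 0.5], [-0.2, 0.1], [-0.6, -1.3], [0.6, -0.4], [0.4, -0.1], [0.1, 0.6]]
pl [ 5.82963040e+02  6.68036102e+01 -2.60702446e-01] [[0.1, -0.3], [0.4, -1.0], [0.8, 0.5], [-0.7, 0.5], [-0.1, -0.5], [0.2, -0.7], [-0.4, 0.3], [-0.2, -0.4], [-0.3, -1.5], [0.9, -0.5], [0.5, -0.3], [0.3, 0.2]]
edge [(np.float64(692.4898031813128), np.float64(32.398168280674696))]
terms [(np.float64(500.83526151309894), np.float64(88.71315278746488))]
transf [(np.float64(650.5976804765212), np.float64(48.76045743127659))]
```

```bash
python3 -m creep '[{"travel":[10.2,-15.1,0],"delta_rot":[0,0,4.8],"claw":-1},{"travel":[10.2,-15.1,0],"delta_rot":[0,0,4.8],"claw":-1},{"travel":[10.2,-15.1,0],"delta_rot":[0,0,4.8],"claw":-1},{"travel":[10.2,-15.1,0],"delta_rot":[0,0,4.8],"claw":-1},{"travel":[10.2,-15.1,0],"delta_rot":[0,0,4.8],"claw":-1},{"travel":[10.2,-15.1,0],"delta_rot":[0,0,4.8],"claw":-1},{"travel":[10.2,-15.1,0],"delta_rot":[0,0,4.8],"claw":-1},{"travel":[10.2,-15.1,0],"delta_rot":[0,0,4.8],"claw":-1},{"travel":[10.2,-15.1,0],"delta_rot":[0,0,4.8],"claw":-1},{"travel":[10.2,-15.1,0],"delta_rot":[0,0,4.8],"claw":-1},{"travel":[10.2,-15.1,0],"delta_rot":[0,0,4.8],"claw":-1},{"travel":[10.2,-15.1,0],"delta_rot":[0,0,4.8],"claw":-1},{"travel":[10.2,-15.1,0],"delta_rot":[0,0,4.8],"claw":-1},{"travel":[10.2,-15.1,0],"delta_rot":[0,0,4.8],"claw":-1},{"travel":[10.2,-15.1,0],"delta_rot":[0,0,4.8],"claw":-1},{"travel":[10.2,-15.1,-0.5],"delta_rot":[0,0,4.8],"claw":-1},{"travel":[10.2,-15.1,-1],"delta_rot":[0,0,4.8],"claw":-1},{"travel":[10.2,-15.1,-1],"delta_rot":[0,0,4.8],"claw":-1}]' 40
python3 - <<'E'
from h import *
im=imaging.grab_frame('wrist');cv2.imwrite('pics/w1.png',im[:,:,::-1])
p=imaging.camera_params('wrist'); print(p['xyz'])
# predicted block top corners and rail ends
q=[582.9,66.9,-.2607];c,s=np.cos(q[2]),np.sin(q[2])
for x,y,z in [(-64,20,48.5),(-64,-20,48.5),(-106,-20,48.5),(-106,20,48.5),(0,75,3),(0,-75,3),(-120,75,3),(-120,-75,3)]:
    print((x,y,z),proj(p,[(x*c-y*s+q[0],x*s+y*c+q[1],110+z)]).round(1))
im=imaging.grab_frame('top');cv2.imwrite('pics/t1.png',im[:,:,::-1])
E
```

```text
t: 1.95
tool_pos: [497.2, 89.4, 198.2]
tool_rot: [-0.406, -3.108, 0.001]
wrist_force: [-1.0, -0.6, -0.9]
gripper_width: 85.3
[434.8457845  105.29707983 342.98503694]
(-64, 20, 48.5) [[352.3 268.4]]
(-64, -20, 48.5) [[288.7 268.3]]
(-106, -20, 48.5) [[287.1 203.6]]
(-106, 20, 48.5) [[354.2 203.7]]
(0, 75, 3) [[412. 316.]]
(0, -75, 3) [[228.1 315.6]]
(-120, 75, 3) [[424.4 169.4]]
(-120, -75, 3) [[216.4 169.1]]
```

View pics/w1.png

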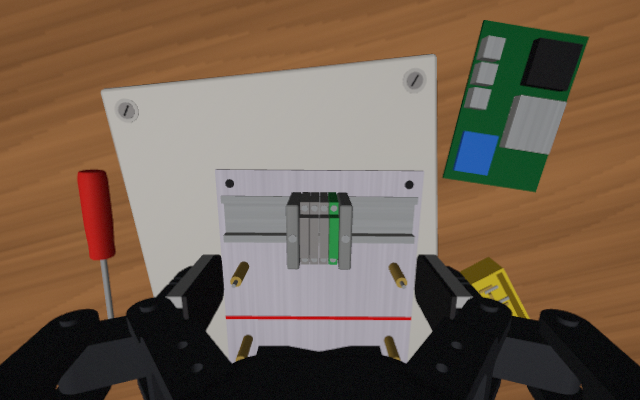

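```bash
python3 - <<'E'
from h import *
s=robot.get_state(); print(s['t'],s['tool_pos'],s['tool_rot'],s['wrist_force'])
p=imaging.camera_params('wrist')
for z in (125,145,160): print(proj(p,[(s['tool_pos'][0],s['tool_pos'][1],z)]))
g=lambda u,v,z:pix2plane(p,[(u,v)],z).round(1)
print(g(227,317.5,113),g(411,318.5,113),g(218,170,113),g(422,171,113),'blk',g(320,204,158.5))
E
```

```text
2.05 [499.18852679  89.33734384 200.88712211] [-4.06042727e-01 -3.11329721e+00 -1.66743295e-04] [-0.15553075 -0.58543895  0.22134571]
[[320.10318398 216.06349732]]
[[320.2249322  224.82158719]]
[[320.33214217 232.53181838]]
[[567.2  -7.8 113. ]] [[606.9 138.3 113. ]] [[450.   25.8 113. ]] [[488.6 168.7 113. ]] blk [[482.1  93.6 158.5]]
```

```bash
python3 -m creep '[{"travel":[0.04,0,-0.8],"delta_rot":[0,0,0],"claw":-1},{"travel":[0.04,0,-1.5],"delta_rot":[0,0,0],"claw":-1},{"travel":[0.04,0,-2.1],"delta_rot":[0,0,0],"claw":-1},{"travel":[0.04,0,-2.5],"delta_rot":[0,0,0],"claw":-1},{"travel":[0.04,0,-2.5],"delta_rot":[0,0,0],"claw":-1},{"travel":[0.04,0,-2.5],"delta_rot":[0,0,0],"claw":-0.4},{"travel":[0.04,0,-2.5],"delta_rot":[0,0,0],"claw":-0.2}]'
python3 - <<'E'
from h import *
im=imaging.grab_frame('wrist');cv2.imwrite('pics/w2.png',im[:,:,::-1])
E
```

```text
t: 2.63
tool_pos: [502.7, 88.7, 128.0]
tool_rot: [0.407, 3.112, 0.001]
wrist_force: [-0.1, -0.0, 0.3]
gripper_width: 63.9
```

View pics/w2.png

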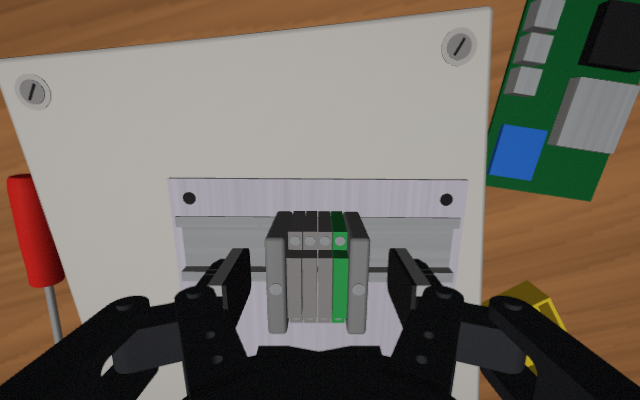

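```bash
python3 -m creep '[{"travel":[0,0,0],"delta_rot":[0,0,0],"claw":0.1},{"travel":[0,0,0],"delta_rot":[0,0,0],"claw":0.3},{"travel":[0,0,0],"delta_rot":[0,0,0],"claw":0.5},{"travel":[0,0,0],"delta_rot":[0,0,0],"claw":0.5},{"travel":[0,0,0],"delta_rot":[0,0,0],"claw":0.5},{"travel":[0,0,0],"delta_rot":[0,0,0],"claw":0.5},{"travel":[0,0,0],"delta_rot":[0,0,0],"claw":0.5}]' 70
python3 - <<'E'
from h import *
im=imaging.grab_frame('wrist');cv2.imwrite('pics/w3.png',im[:,:,::-1])
im=imaging.grab_frame('top');cv2.imwrite('pics/t3.png',cv2.resize(im[125:295,235:385,::-1],None,fx=3.5,fy=3.5,interpolation=cv2.INTER_CUBIC))
s=robot.get_state();print(s)
E
```

```text
t: 3.27
tool_pos: [502.9, 88.1, 128.1]
tool_rot: [0.409, 3.112, 0.0]
wrist_force: [-0.6, -1.1, 5.7]
gripper_width: 39.0
{'t': 3.3667, 'joint_positions': array([ 3.78214769e-03,  1.81177808e-01,  1.80120696e+00, -9.81496858e-05,
        1.15614346e+00, -1.30569195e+00]), 'joint_velocities': array([-0.00092081,  0.00182336, -0.00081009,  0.00089816,  0.00067079,
       -0.00133902]), 'joint_torque': array([  0.07011632, -30.95344663, -23.92663121,   0.09652151,
        -0.37689574,  -0.0754925 ]), 'tool_pos': array([502.85497092,  88.07411022, 128.13995234]), 'tool_rot': array([4.08858471e-01, 3.11179882e+00, 5.04788217e-04]), 'wrist_force': array([-0.64184802, -0.0434976 ,  6.53302182]), 'moment': array([-0.11517291,  0.21478078, -0.06601678]), 'gripper_width': 39.2390479251562}
```

View pics/w3.png

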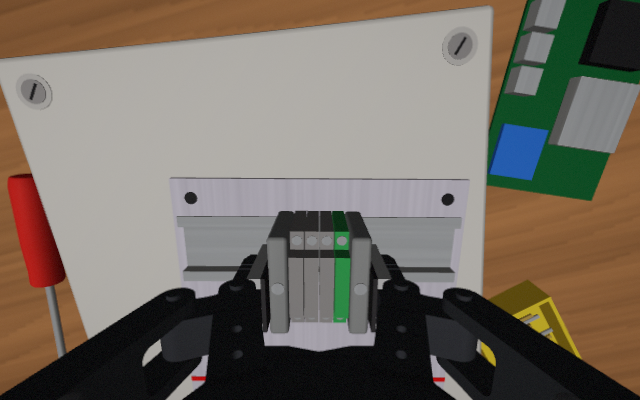

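View pics/t3.png

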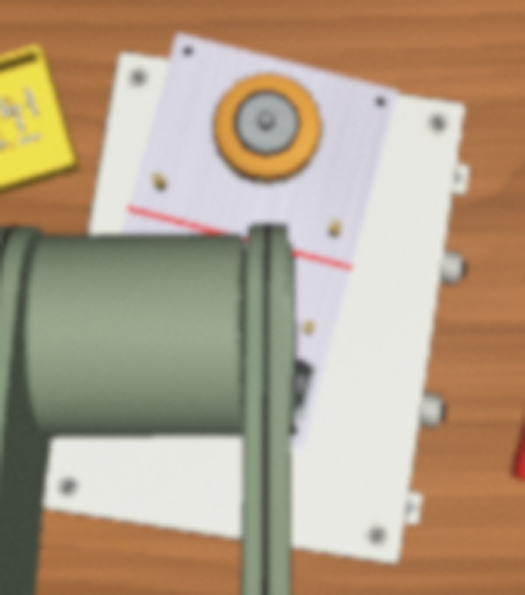

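```bash
python3 -m creep '[{"travel":[0.08,-0.02,0],"delta_rot":[0,0,0.1],"claw":0.5},{"travel":[0.2,-0.06,0],"delta_rot":[0,0,0.3],"claw":0.5},{"travel":[0.36,-0.11,0],"delta_rot":[0,0,0.6],"claw":0.5},{"travel":[0.52,-0.16,0],"delta_rot":[0,0,1.0],"claw":0.5},{"travel":[0.68,-0.21,0],"delta_rot":[0,0,1.3],"claw":0.5},{"travel":[0.84,-0.26,0],"delta_rot":[0,0,1.6],"claw":0.5},{"travel":[1.0,-0.31,0],"delta_rot":[0,0,2.0],"claw":0.5},{"travel":[1.1,-0.34,0],"delta_rot":[0,0,2.2],"claw":0.5},{"travel":[1.1,-0.34,0],"delta_rot":[0,0,2.2],"claw":0.5}]'
python3 - <<'E'
from h import *
im=imaging.grab_frame('top');cv2.imwrite('pics/t4.png',cv2.resize(im[125:295,235:385,::-1],None,fx=3.5,fy=3.5,interpolation=cv2.INTER_CUBIC))
s=robot.get_state();print(s['t'],s['tool_pos'],s['wrist_force'],s['moment'])
E
```

```text
t: 4.12
tool_pos: [533.0, 78.8, 128.1]
tool_rot: [-0.348, -3.118, -0.001]
wrist_force: [-10.2, 0.8, 13.1]
gripper_width: 38.9
4.1667 [532.95797962  78.8048274  128.12406993] [-10.0141821    1.72258869  12.77295641] [0.21149384 1.13144155 0.02568767]
```

View pics/t4.png

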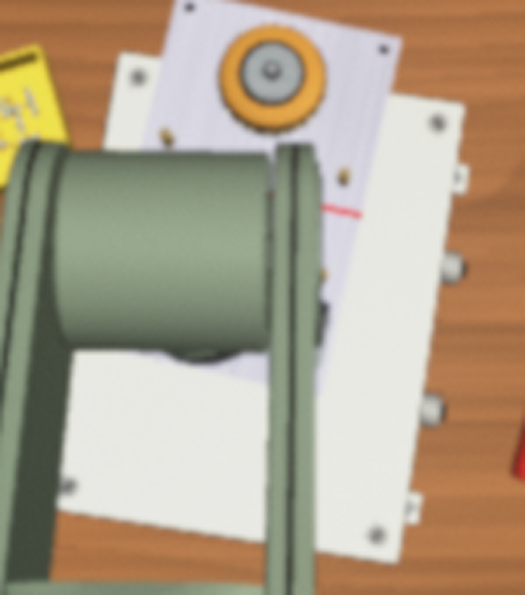

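```bash
python3 -m creep '[{"travel":[0.08,-0.02,0.01],"delta_rot":[0,0,0.1],"claw":0.5},{"travel":[0.2,-0.06,0.02],"delta_rot":[0,0,0.3],"claw":0.5},{"travel":[0.36,-0.11,0.02],"delta_rot":[0,0,0.6],"claw":0.5},{"travel":[0.52,-0.16,0.02],"delta_rot":[0,0,1.0],"claw":0.5},{"travel":[0.68,-0.21,0.02],"delta_rot":[0,0,1.3],"claw":0.5},{"travel":[0.84,-0.26,0.02],"delta_rot":[0,0,1.6],"claw":0.5},{"travel":[1.0,-0.31,0.02],"delta_rot":[0,0,2.0],"claw":0.5},{"travel":[1.1,-0.34,0.02],"delta_rot":[0,0,2.2],"claw":0.5},{"travel":[1.1,-0.34,0.02],"delta_rot":[0,0,2.2],"claw":0.5}]'
python3 - <<'E'
from h import *
im=imaging.grab_frame('top');cv2.imwrite('pics/t5.png',cv2.resize(im[105:295,235:385,::-1],None,fx=3.1,fy=3.1,interpolation=cv2.INTER_CUBIC))
im=imaging.grab_frame('scene');cv2.imwrite('pics/s5.png',cv2.resize(im[135:335,245:405,::-1],None,fx=3,fy=3,interpolation=cv2.INTER_CUBIC))
s=robot.get_state();print(s['t'],s['tool_pos'],s['tool_rot'],s['wrist_force'],s['moment'])
E
```

```text
t: 4.92
tool_pos: [566.3, 68.4, 128.2]
tool_rot: [-0.288, -3.125, -0.001]
wrist_force: [-8.1, 1.3, 9.9]
gripper_width: 39.4
5.0167 [566.28844457  68.40721397 128.14215679] [-2.87797341e-01 -3.12551256e+00 -9.73171353e-04] [-7.8988201   0.90217064  8.62521143] [0.24019162 0.70980756 0.05677411]
```

View pics/s5.png

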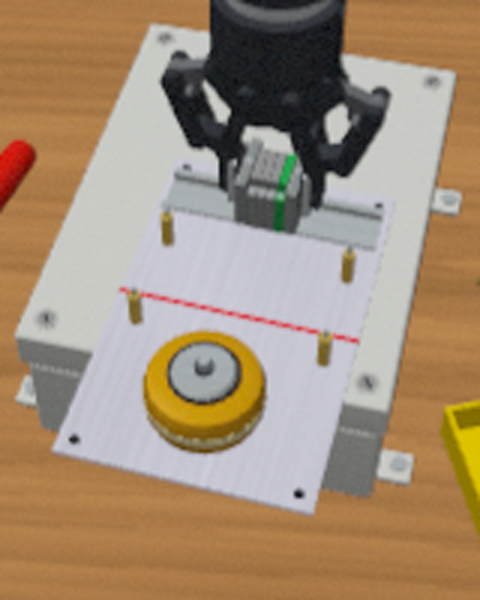

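View pics/t5.png

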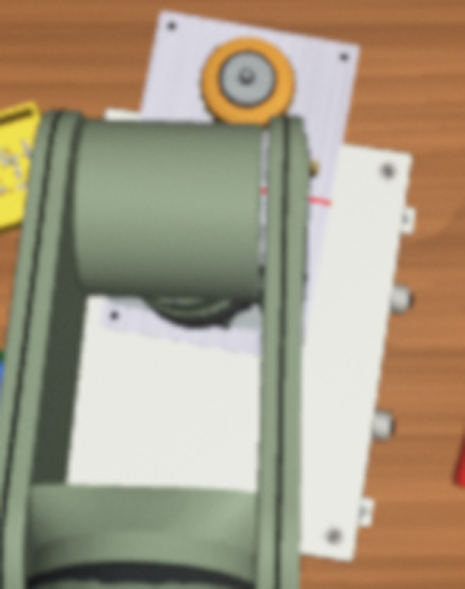

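```bash
python3 -m creep '[{"travel":[0.08,-0.02,0.01],"delta_rot":[0,0,0.1],"claw":0.5},{"travel":[0.2,-0.06,0.02],"delta_rot":[0,0,0.3],"claw":0.5},{"travel":[0.36,-0.09,0.02],"delta_rot":[0,0,0.5],"claw":0.5},{"travel":[0.52,-0.13,0.02],"delta_rot":[0,0,0.8],"claw":0.5},{"travel":[0.68,-0.17,0.02],"delta_rot":[0,0,1.0],"claw":0.5},{"travel":[0.84,-0.21,0.02],"delta_rot":[0,0,1.3],"claw":0.5},{"travel":[0.95,-0.25,0.02],"delta_rot":[0,0,1.5],"claw":0.5},{"travel":[1.05,-0.28,0.02],"delta_rot":[0,0,1.5],"claw":0.5},{"travel":[1.05,-0.28,0.02],"delta_rot":[0,0,1.5],"claw":0.5}]'
python3 - <<'E'
from h import *
for n in ('top','scene','wrist'):
    im=imaging.grab_frame(n);cv2.imwrite(f'pics/{n}6.png',im[:,:,::-1])
    if n=='scene': cv2.imwrite('pics/s6z.png',cv2.resize(im[195:305,245:405,::-1],None,fx=5,fy=5,interpolation=cv2.INTER_CUBIC))
    if n=='top': cv2.imwrite('pics/t6z.png',cv2.resize(im[105:205,235:385,::-1],None,fx=5,fy=5,interpolation=cv2.INTER_CUBIC))
s=robot.get_state();print(s['t'],s['tool_pos'],s['tool_rot'],s['wrist_force'],s['moment'])
E
```

```text
t: 5.77
tool_pos: [597.5, 60.1, 128.4]
tool_rot: [-0.247, -3.128, -0.001]
wrist_force: [-7.4, 3.1, 7.0]
gripper_width: 39.1
5.9167 [597.48022455  60.1570203  128.37607434] [-2.46798119e-01 -3.12830188e+00 -1.33102312e-03] [-6.96889157  2.48418182  6.6477429 ] [0.15362939 0.78538008 0.05156098]
```

View pics/s6z.png

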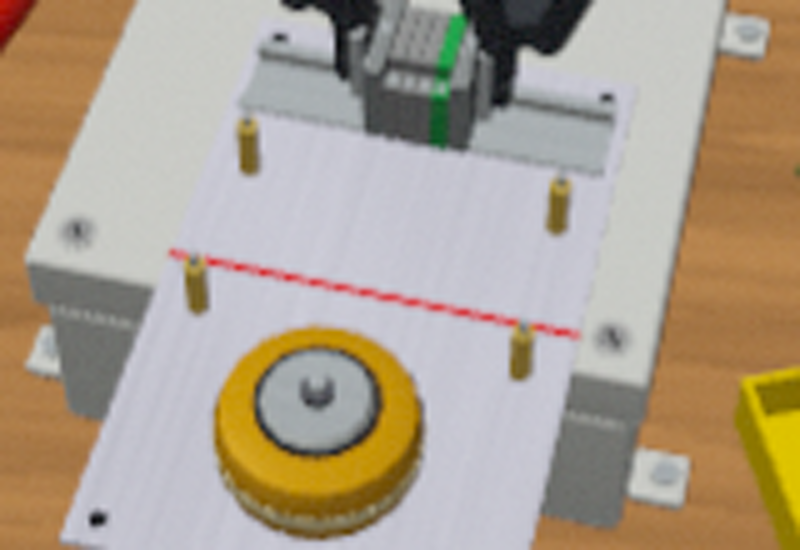

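View pics/t6z.png

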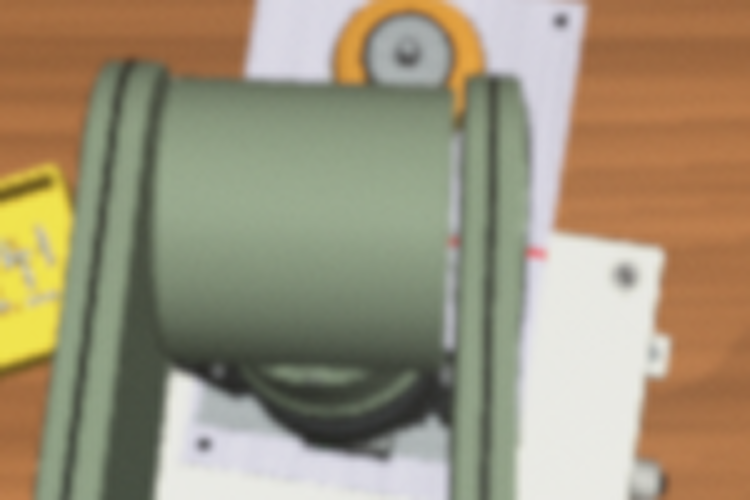

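View pics/wrist6.png

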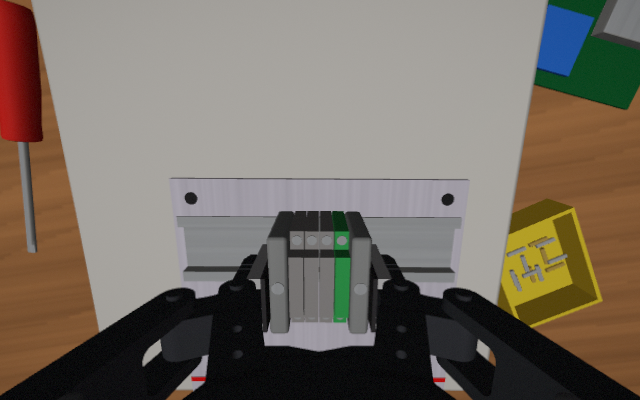

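```bash
cat > meas.py <<'E'
from h import *
def sub(prof):
    i=int(np.argmax(prof)); 
    if 0<i<len(prof)-1:
        a,b,c=prof[i-1:i+2]; d=a-2*b+c
        return i+(0.5*(a-c)/d if d else 0)
    return i
def measure(im,c0,c1,rowguess,redcols,redguess):
    p=imaging.camera_params('scene'); g=im.astype(float)
    gray=cv2.GaussianBlur(g.mean(2),(0,0),.7); E=[]
    for c in list(range(*c0))+list(range(*c1)):
        r0=int(round(rowguess(c)))-5; d=-(gray[r0+1:r0+11,c]-gray[r0:r0+10,c]); E.append((c,r0+.5+sub(d)))
    red=g[:,:,0]-g[:,:,1:].mean(2); L=[]
    for c in range(*redcols):
        r0=int(round(redguess(c)))-5; w=np.clip(red[r0:r0+11,c]-30,0,None)
        if w.sum()>40: L.append((c,(w*np.arange(r0,r0+11)).sum()/w.sum()))
    E=np.array(E);L=np.array(L)
    We=pix2plane(p,E,110);Wl=pix2plane(p,L,113)
    def rob(W):
        k=np.ones(len(W),bool)
        for _ in range(6):
            f=np.polyfit(W[k,1],W[k,0],1); r=W[:,0]-np.polyval(f,W[:,1]); k=abs(r)<max(1.0,2*r[k].std())
        return f,k.sum(),r[k].std()
    fe=rob(We);fl=rob(Wl)
    print('edge',fe,'line',fl); yl=(Wl[:,1].min(),Wl[:,1].max()); print('line y range',yl)
    ae,al=np.degrees(np.arctan(fe[0][0])),np.degrees(np.arctan(fl[0][0])); print('yaw edge',-ae,'line',-al)
    for y in (yl[0],np.mean(yl),yl[1]): print('y',round(y,1),'line-edge along normal',round((np.polyval(fl[0],y)-np.polyval(fe[0],y))*np.cos(np.radians(ae)),2))
    return E,L
E
python3 - <<'E'
from meas import *
im=cv2.imread('pics/scene6.png')[:,:,::-1]
f=lambda u,v:((u+.5)/5-.5+245,(v+.5)/5-.5+195)
a,b=f(30,258),f(642,387); c,d=f(170,252),f(580,335)
E,L=measure(im,(253,273),(361,371),lambda x:a[1]+(x-a[0])*(b[1]-a[1])/(b[0]-a[0]),(281,360),lambda x:c[1]+(x-c[0])*(d[1]-c[1])/(d[0]-c[0]))
print(E.round(1).tolist())
p=imaging.camera_params('scene');print('corners',pix2plane(p,[a,b],110))
E
```

```text
edge (array([1.61368981e-01, 6.85891800e+02]), np.int64(30), np.float64(0.10826854275269905)) line (array([1.64250542e-01, 6.71831762e+02]), np.int64(70), np.float64(0.1652504860657579))
line y range (np.float64(-23.34448991115154), np.float64(117.68817088615594))
yaw edge -9.166739518738996 line -9.327577366252395
y -23.3 line-edge along normal -13.95
y 47.2 line-edge along normal -13.75
y 117.7 line-edge along normal -13.55
[[253.0, 247.3], [254.0, 247.6], [255.0, 247.9], [256.0, 248.1], [257.0, 248.2], [258.0, 248.4], [259.0, 248.6], [260.0, 248.9], [261.0, 249.1], [262.0, 249.3], [263.0, 249.4], [264.0, 249.6], [265.0, 249.9], [266.0, 250.1], [267.0, 250.3], [268.0, 250.4], [269.0, 250.6], [270.0, 251.0], [271.0, 251.2], [272.0, 251.3], [361.0, 269.4], [362.0, 269.5], [363.0, 269.7], [364.0, 270.0], [365.0, 270.2], [366.0, 270.4], [367.0, 270.5], [368.0, 270.8], [369.0, 271.0], [370.0, 271.2]]
corners [[671.63479867 -78.57705834 110.        ]
 [709.33565227 142.50987839 110.        ]]
```

```bash
python3 - <<'E'
from meas import *
T=imaging.camera_params('top')
for fn in ('top0','top6'):
    im=cv2.imread(f'pics/{fn}.png')[:,:,::-1].astype(float)
    b=cv2.GaussianBlur(im[:,:,2],(0,0),.6)
    pts=[]
    cols=list(range(348,365)) if fn=='top0' else list(range(349,364))
    f=lambda x:140.1+(x-269.4)*.146+ (0)
    for c in cols:
        r0=int(round(f(c)))-5; d=b[r0+1:r0+11,c]-b[r0:r0+10,c]; pts.append((c,r0+.5+sub(d)))
    W=pix2plane(T,pts,110); k=np.polyfit(W[:,1],W[:,0],1); print(fn,'edge right',[round(float(x[1]),1) for x in pts],k, 'at y=-40',np.polyval(k,-40),'at 32',np.polyval(k,32))
    red=im[:,:,0]-im[:,:,1:].mean(2);L=[]
    for c in (range(275,333) if fn=='top0' else list(range(339,344))):
        lo,hi=(178,206) if fn=='top0' else (145,165)
        w=np.clip(red[lo:hi,c]-30,0,None)
        if fn=='top0' and w.sum()>60: L.append((c,(w*np.arange(lo,hi)).sum()/w.sum()))
        if fn!='top0': print(c,red[lo:hi,c].round().astype(int).tolist()); w.sum()>20 and L.append((c,(w*np.arange(lo,hi)).sum()/w.sum()))
    W=pix2plane(T,L,113); print(W[[0,-1]], np.polyfit(W[:,1],W[:,0],1) if len(W)>5 else '')
# scene edge in the scene0 image
p=imaging.camera_params('scene')
im=cv2.imread('pics/scene0.png')[:,:,::-1].astype(float)
print(im[230:262,258].mean(1).round().astype(int).tolist())
im=cv2.imread('pics/scene6.png')[:,:,::-1].astype(float)
print(im[240:275,258].mean(1).round().astype(int).tolist())
print(im[260:290,366].mean(1).round().astype(int).tolist())
E
```

```text
top0 edge right [150.4, 151.3, 151.6, 151.7, 151.8, 151.9, 152.2, 152.4, 152.6, 152.7, 152.8, 152.8, 153.0, 153.3, 153.5, 153.6, 153.7] [1.83662707e-01 6.84218530e+02] at y=-40 676.8720213528027 at 32 690.0957362340998
[[599.17476078 130.53528011 113.        ]
 [564.09572739   1.98609288 113.        ]] [2.67891856e-01 5.64016487e+02]
top6 edge right [151.5, 151.6, 151.7, 151.8, 151.9, 152.2, 152.4, 152.6, 152.7, 152.7, 152.8, 153.0, 153.2, 153.4, 153.6] [1.61990907e-01 6.82928386e+02] at y=-40 676.4487496158165 at 32 688.1120948962441
339 [-2, -2, -2, -2, -2, -2, -3, -2, -2, 5, 12, 8, 0, -3, -3, -3, -3, -2, -3, -4]
340 [-4, -4, -2, -3, -4, -4, -4, -4, 2, 26, 53, 35, 6, -4, -4, -4, -4, -4, -4, -4]
341 [-4, -3, -4, -4, -4, -4, -4, -4, 4, 40, 81, 50, 8, -4, -4, -4, -4, -4, -4, -4]
342 [-4, -4, -4, -4, -5, -4, -4, -4, 4, 36, 80, 55, 10, -3, -4, -3, -4, -2, -2, -1]
343 [-4, -4, -4, -4, -3, -2, -3, -2, 2, 27, 64, 53, 16, 0, -2, -1, 0, 0, 0, 1]
[[667.40881253 -17.19930424 113.        ]
 [666.84025747 -24.02749936 113.        ]] 
[197, 195, 196, 194, 196, 196, 196, 194, 187, 163, 147, 142, 152, 169, 178, 188, 195, 193, 167, 120, 108, 108, 106, 104, 105, 105, 107, 125, 121, 106, 110, 104]
[148, 146, 156, 172, 183, 192, 200, 199, 171, 127, 112, 111, 110, 109, 107, 108, 116, 129, 125, 111, 113, 113, 111, 110, 108, 109, 110, 109, 110, 108, 112, 110, 114, 116, 116]
[143, 123, 132, 143, 161, 179, 192, 200, 199, 197, 172, 127, 114, 115, 113, 112, 110, 110, 121, 146, 133, 115, 113, 114, 113, 114, 111, 112, 110, 112]
```

```bash
python3 -m creep '[{"travel":[0.05,-0.01,0],"delta_rot":[0,0,0],"claw":0.5},{"travel":[0.15,-0.03,0],"delta_rot":[0,0,0.1],"claw":0.5},{"travel":[0.26,-0.05,0],"delta_rot":[0,0,0.1],"claw":0.5},{"travel":[0.36,-0.06,0],"delta_rot":[0,0,0.2],"claw":0.5},{"travel":[0.43,-0.07,0],"delta_rot":[0,0,0.2],"claw":0.5},{"travel":[0.43,-0.07,0],"delta_rot":[0,0,0.2],"claw":0.5},{"travel":[0.43,-0.07,0],"delta_rot":[0,0,0.2],"claw":0.5},{"travel":[0.43,-0.07,0],"delta_rot":[0,0,0.2],"claw":0.5}]'
python3 - <<'E'
from meas import *
ims=imaging.grab_frame('scene');imt=imaging.grab_frame('top')
cv2.imwrite('pics/scene7.png',ims[:,:,::-1]);cv2.imwrite('pics/top7.png',imt[:,:,::-1])
cv2.imwrite('pics/s7z.png',cv2.resize(ims[195:305,245:405,::-1],None,fx=5,fy=5,interpolation=cv2.INTER_CUBIC))
cv2.imwrite('pics/t7z.png',cv2.resize(imt[105:205,235:385,::-1],None,fx=5,fy=5,interpolation=cv2.INTER_CUBIC))
s=robot.get_state();print(s['t'],s['tool_pos'],s['tool_rot'],s['wrist_force'],s['moment'],s['gripper_width'])
E
```

```text
t: 6.58
tool_pos: [609.8, 58.0, 128.5]
tool_rot: [-0.241, -3.127, -0.001]
wrist_force: [-9.2, 0.4, 8.6]
gripper_width: 38.8
6.6833 [609.79863109  57.99077751 128.52879494] [-2.41507458e-01 -3.12738115e+00 -1.04789717e-03] [-9.1356138   1.21468553  8.40975958] [ 0.18594012  1.12017167 -0.04828723] 38.91040374630753
```

View pics/s7z.png

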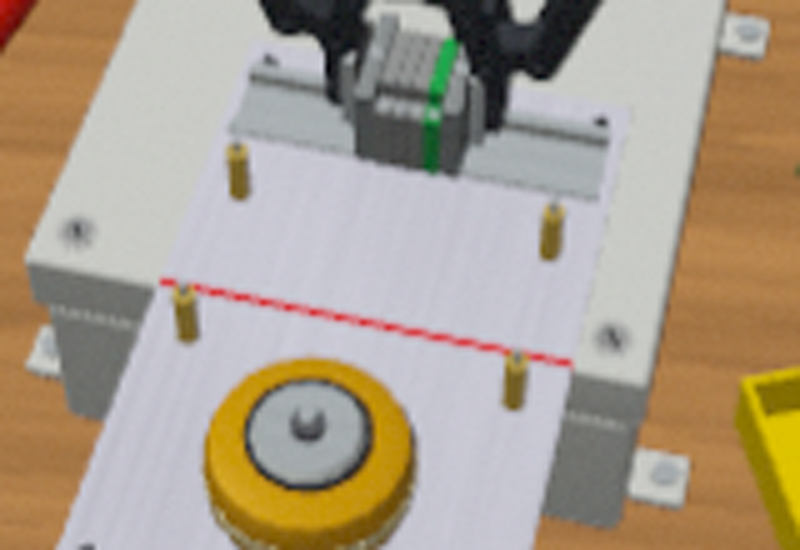

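View pics/t7z.png

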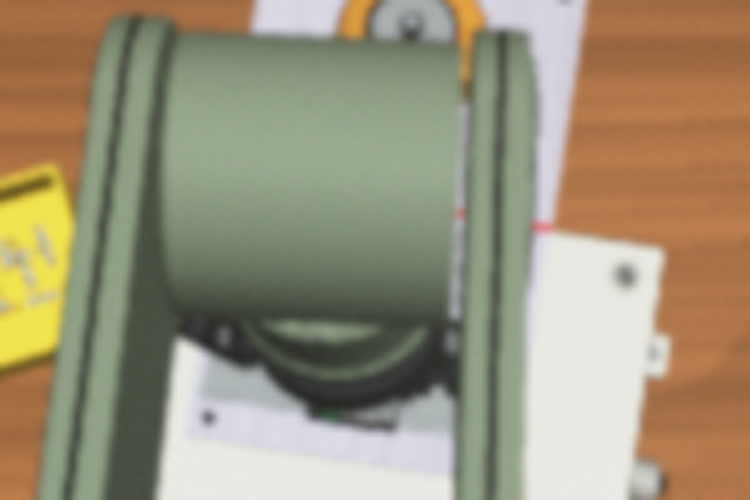

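```bash
cat > m2.py <<'E'
from meas import *
import sys
k=sys.argv[1]
im=cv2.imread(f'pics/scene{k}.png')[:,:,::-1]
f=lambda u,v:((u+.5)/5-.5+245,(v+.5)/5-.5+195)
a,b=f(30,258),f(642,387); c,d=f(160,281),f(571,362)
measure(im,(253,273),(362,371),lambda x:a[1]+(x-a[0])*(b[1]-a[1])/(b[0]-a[0]),(278,359),lambda x:c[1]+(x-c[0])*(d[1]-c[1])/(d[0]-c[0]))
T=imaging.camera_params('top')
im=cv2.imread(f'pics/top{k}.png')[:,:,::-1].astype(float)
red=im[:,:,0]-im[:,:,1:].mean(2);L=[]
for c in range(341,344):
    r=red[142:160,c]; print(r.round().astype(int).tolist()); w=np.clip(r-15,0,None); w[12:]=0; w[:4]=0
    if w.sum()>20:L.append((c,(w*np.arange(142,160)).sum()/w.sum()))
W=pix2plane(T,L,113);print(L,W.round(1).tolist(),'top line-edge',((W[:,0]-(682.93+.162*W[:,1]))*.987).round(2))
E
python3 m2.py 7
```

```text
edge (array([1.61575554e-01, 6.85877732e+02]), np.int64(29), np.float64(0.09054715480648577)) line (array([1.61647927e-01, 6.84598007e+02]), np.int64(73), np.float64(0.17321556293044635))
line y range (np.float64(-26.989662324444396), np.float64(116.26824936174609))
yaw edge -9.178274512700147 line -9.182315664069785
y -27.0 line-edge along normal -1.27
y 44.6 line-edge along normal -1.26
y 116.3 line-edge along normal -1.26
[-2, -3, -3, -2, -3, -2, 6, 28, 42, 21, 2, -3, -2, -4, -4, -4, -3, -4]
[-4, -4, -3, -4, -4, -2, 8, 50, 77, 38, 4, -3, -4, -4, -4, -4, -4, -4]
[-4, -4, -3, -4, -4, -3, 7, 52, 90, 46, 6, -2, -2, -2, -2, -2, -2, -1]
[(341, np.float64(149.84782608695653)), (342, np.float64(149.89915966386553)), (343, np.float64(149.96503496503496))] [[679.8, -19.6, 113.0], [679.6, -21.9, 113.0], [679.5, -24.2, 113.0]] top line-edge [0.03 0.26 0.46]
```

```bash
python3 -m creep '[{"travel":[0.02,0,0],"delta_rot":[0,0,0],"claw":0.5},{"travel":[0.02,0,0],"delta_rot":[0,0,0],"claw":0.5},{"travel":[0.02,0,0],"delta_rot":[0,0,0],"claw":0.5},{"travel":[0.02,0,0],"delta_rot":[0,0,0],"claw":0.5},{"travel":[0.02,0,0],"delta_rot":[0,0,0],"claw":0.5},{"travel":[0.02,0,0],"delta_rot":[0,0,0],"claw":0.5}]'
python3 - <<'E'
from meas import *
cv2.imwrite('pics/scene8.png',imaging.grab_frame('scene')[:,:,::-1]);cv2.imwrite('pics/top8.png',imaging.grab_frame('top')[:,:,::-1])
s=robot.get_state();print(s['t'],s['tool_pos'],s['tool_rot'],s['wrist_force'],s['moment'],s['gripper_width'])
E
python3 m2.py 8
```

```text
t: 7.18
tool_pos: [609.8, 58.0, 128.6]
tool_rot: [-0.241, -3.126, -0.001]
wrist_force: [-10.8, 1.6, 11.0]
gripper_width: 39.4
7.2833 [609.85322429  57.99206206 128.61099317] [-2.41378553e-01 -3.12613433e+00 -8.48836885e-04] [-10.40833124  -0.10755629   9.63903106] [0.25665698 1.33921323 0.00753064] 39.13403871758736
edge (array([1.61286880e-01, 6.85900985e+02]), np.int64(29), np.float64(0.10054788345624227)) line (array([1.61691051e-01, 6.84607377e+02]), np.int64(73), np.float64(0.1674535087054861))
line y range (np.float64(-26.987443000152382), np.float64(116.26871572539261))
yaw edge -9.162154810880178 line -9.184723543725475
y -27.0 line-edge along normal -1.29
y 44.6 line-edge along normal -1.26
y 116.3 line-edge along normal -1.23
[-2, -2, -2, -3, -3, -3, 5, 29, 43, 20, 2, -3, -4, -4, -4, -4, -4, -4]
[-4, -4, -4, -4, -4, -3, 8, 48, 76, 37, 4, -3, -4, -4, -3, -4, -4, -4]
[-4, -4, -4, -4, -4, -4, 8, 52, 89, 46, 6, -2, -2, -2, -2, -2, -1, -1]
[(341, np.float64(149.82105263157894)), (342, np.float64(149.9017094017094)), (343, np.float64(149.96113074204948))] [[679.8, -19.6, 113.0], [679.6, -21.9, 113.0], [679.5, -24.2, 113.0]] top line-edge [0.09 0.26 0.47]
```

View pics/scene8.png

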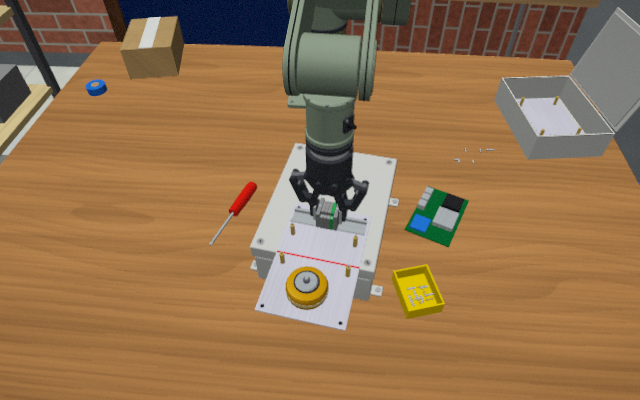

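```bash
python3 - <<'E'
from rig import robot, job
print(job.close_job()); s=robot.get_state(); print(s['t'],s['tool_pos'],s['wrist_force'])
E
```

```text
the job is handed in; nothing more can be done
None
the job is handed in; nothing more can be done
```

I slid the plate out, transformer end first, until its red line lay over the lid's far edge. I handed the job in at about 7.3 s, still gripping the terminal block at the 70 N setting.

- **Line over the edge:** the two cameras disagree slightly. The scene camera puts the line about 1.3 mm short of the edge, and the top camera puts it 0.1 to 0.5 mm past. My best guess is that it is within about 1 mm.
- **Square with the edge:** the scene camera shows the line within about 0.02° of the edge.
- **Flat and held:** the gripper presses down on the terminals with about 9 to 10 N, well above the 2 to 3 N needed. The tool height rose only 0.5 mm over the slide, and the last picture shows the plate flat. I did not measure the plate's tilt directly.
- **Failed nudge:** a last correction of 0.6 mm outward did not move the plate, because it stuck by friction. About 10 N of forward push therefore remains on it.
- **Bystanders:** the screwdriver, circuit board and screw tray look untouched in the last picture.

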